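Knock down the bench stop and slide the scored marble strip out to its line

TASK

Pick up the round mallet, knock the steel bench stop down flush with the top of the stand (with the mallet, not the fingers, and without hitting the marble with it), and lay the mallet back on the table. Then slide the marble strip out over the open end of the stand, without lifting it off, until the line scored across it lies right above and parallel to the stand's end edge, ready to be snapped there. The program finishes while still holding the strip by the part that is on the stand, so that it lies level and still and cannot tip; leave the other things on the stand and the table where they are.

Things in the scene. Friction and masses are not known exactly. Their poses are not given: they have to be found in the camera images.
- stand: low carving stand fixed on the table: three pale boards on a steel tube frame, 260 mm deep (its x) by 380 mm long (its y), top 110 mm above the table. Origin: under its centre, at table height. Its own -y points towards its open end, the end with the steel stop; +y points towards its inner end
- stand_edge (a point): middle of the top edge of the stand's open end (190 mm from the stand's centre along its -y, 110 mm up); axes as the stand's: -y outward, z up
- stop (a joint): travel of the bench stop in m: 0 = fully up (stands 22 mm proud of the boards), 0.022 = flush with the boards, 0.0225 = bottomed. It starts somewhere from 0 to 0.008 and stays at whatever height it is left; a side spring grips it, about 9 N moves it straight down
- stop_top (a point): top of the bench stop, a round upright steel pin 19 mm across with a chamfered top, on the centre line of the stand, 158 mm from the stand's centre towards the open end (32 mm in from the edge). It stands in the marble strip's way
- strip: loose marble strip, 60 mm wide (its x), 240 mm long (its y), 20 mm thick (0.7 to 0.95 kg), lying lengthwise on the stand, its outer end 48 to 73 mm short of the stop. Origin: centre of its underside; its +y points to its inner end, -y to its outer end, the one nearest the stop. Unheld, it tips once over half of it overhangs
- strip_line (a point): middle of the dark line scored straight across the strip's top face, 90 mm from its inner end and 150 mm from its outer end (30 mm from its middle, towards the inner end); height: the top face; axes as the strip's
- strip_inner_end (a point): middle of the top edge of the strip's inner end; axes as the strip's
- mallet: round carver's mallet lying on the table left of the stand, about 0.42 kg: pale tapered round head (85 mm long, 68 mm across at the neck, 80 at its end), round wooden handle in line with it (28 mm thick, 130 long). Origin: on the table below the neck; +x along the head, -x along the handle, z up as it lies on the head's side, the axis dropping 4 degrees towards the handle, which hangs free
- mallet_grip (a point): point on the handle's axis 35 mm behind the neck, a good place to grip (the mallet balances about 25 mm in front of the neck); 31 mm above the table as it lies
- mallet_head (a point): middle of the mallet head, on its axis, 78 mm in front of mallet_grip; the head's radius here is 37 mm; 37 mm above the table as it lies
- flat_chisel: bystander: flat stone chisel, 200 mm long, lying lengthwise on the stand beside the strip, near its far side. Origin: underside, about mid-length
- point_chisel: bystander: point chisel, 195 mm long, on the table beyond the stand. Origin: underside, about mid-length
- rasp: bystander: rasp with a wooden handle, 255 mm long, 25 mm high, on the table to the right. Origin: underside, on its axis
- brush: bystander: wooden dust brush, 260 mm long, 46 mm high, on the table near right. Origin: underside, on its axis
- sprayer: bystander: pale water sprayer bottle, 200 mm tall, far right. Origin: centre of its base
- polishing_pad: bystander: hand polishing pad, 100 x 60 x 38 mm, on the table between the robot and the stand. Origin: centre of its underside
- offcut: bystander: small rough marble offcut, 85 x 70 x 50 mm, far left. Origin: centre of its underside
There are look-alikes about, which are no part of the job. Of the things that look like the strip, the larger one is meant.

How it is judged:
On the way, in this order (a step that is already met when the one before it is completed fails the run):
1. the mallet is held in the fingers, off the table (contact force between the fingers and mallet above 1 N and height (world z) of mallet_head above 0.075 m and distance of mallet from where it was at the start of the episode above 0.03 m), for 0.1 s.
2. the stop is flush (within 2 mm), the mallet held in the fingers and its head over the stop (value of joint stop above 0.02 m and contact force between the fingers and mallet above 1 N and distance between mallet_head and stop_top below 0.09 m), for 0.05 s.
3. the mallet lies on the table again, let go (height (world z) of each of mallet_head, mallet_grip below 0.055 m and contact force between the fingers and mallet below 0.1 N and linear speed of mallet below 0.03 m/s), for 0.2 s.
At the end, for the whole second after the job is handed in: stop flush within 2 mm; scored line within 6 mm of the stand's end edge, parallel within 4 degrees, at most 60 mm off the centre line; strip on the stand, level within 2.9 degrees, still, held inside the edge by the fingers (over 1.5 N), not propped; mallet let go, lying on the table (all of step 3 and value of joint stop above 0.02 m and y of strip_line in the frame of stand_edge between -0.006 and 0.006 m and x of strip_line in the frame of stand_edge between -0.06 and 0.06 m and z of strip_line in the frame of stand_edge between 0.016 and 0.026 m and angle between the y axis of strip and the y axis of stand, either way round below 0.07 rad and angle between strip's own z axis and vertical below 0.05 rad and y of the grasp point in the frame of stand_edge above 0 m and contact force between the fingers and strip above 1.5 N and contact force between strip and stand above 2 N and contact force between strip and mallet below 0.1 N and linear speed of strip below 0.01 m/s); the arm keeps its last pose, push and grip.
It fails at once if the fingers push the stop (contact force between the fingers and stop_c0 above 2 N).
It fails at once if the mallet hits the marble strip (contact force between mallet and strip above 2 N).
It fails at once if the strip is lifted off the stand (more than 20 mm) (z of strip in the frame of stand above 0.13 m).
It fails at once if the strip tips (more than 9 degrees) or falls (angle between strip's own z axis and vertical above 0.16 rad or height (world z) of strip below 0.085 m).
It fails at once if a bystander is moved by more than 30 mm (distance of any of flat_chisel, point_chisel, rasp, brush, sprayer, polishing_pad, offcut from where it was at the start of the episode above 0.03 m).
It also fails if it takes over 72 s, if anything falls off the work surface, if the arm or the gripper's body presses on something with over 40 N, if the wrist force passes 120 N, or if a joint passes its speed limit or range.

ROBOT

A 6-joint arm with a two-finger parallel gripper is mounted at the origin on the work surface. World frame = base frame: x ahead of the robot, y to its left, z up, the work surface at z = 0. Lengths are in m, angles in rad, forces in N, time in s.
With the tool pointing down it reaches from about 0.3 to 0.875 m from the base axis. Payload 6.4 kg.
Tool frame: the origin (TCP) lies at the centre of the arm's flange, where the gripper is bolted on; the fingertips stand 173 mm ahead of it and the grasp point (between the pads) lies 155 mm ahead of it (ctrl.pinch_z is the distance from the TCP to the grasp point, in m); z points along the fingers, y is the direction in which the jaws open and shut (so a half turn about z gives the same grasp; the last joint's range is limited). The gripper opens to 85 mm and grips with 20 to 120 N. Pads are 22 mm wide; open, the fingers measure 114 mm over their backs; the gripper's body (76 mm by 85 mm) begins 54 mm behind the grasp point. The pads swing forward as they close: fully open they stand 13 mm farther back than shut.
Start: joints at [0.923, 0.181, 1.607, -0, 1.354, -0.206], TCP at [0.246, 0.52, 0.405] pointing down, gripper open.
Joint ranges: [-2.99, 2.99], [-0.89, 2.07], [0.3, 2.58], [-1.14, 4.28], [0, 2.63], [-3.12, 3.12]. Speed limits (rad/s): [2.57, 2.57, 3.01, 3.14, 3.14, 3.14].

INTERFACE

Orientations are given as a unit quaternion [w, x, y, z].
In Python, from bench import ctrl gives the robot as it stands.
- The arm moves only by the tool drive_tool, never from a script. Its argument "commands" is a list that holds one entry, the list of rows, each a list of 7 numbers: the shift along the tool's x, y, z in units of 50 mm (1.0 is 50 mm), then the turn, a rotation vector about the tool's x, y, z in units of 8 degrees (1.0 is 8 degrees), then the closure in counts, from 0 (fully open) to 255 (shut). A call has 1 to 10 rows; each row shifts and turns the commanded pose from where the row before left it, along the tool's axes as they then stand; what a row does not reach is not made up. A row lasts 1/10 s, in which the tool goes at most 50 mm and 8.59 degrees, less where a joint would pass 70% of its speed; a pose out of reach is approached as far as the arm can. A call is refused whole if a number of a shift passes 1 or a number of a turn 1, either way. A call with a gripper value outside its range is refused whole. The fingers move at their own pace and stop on an object; the grip force is fixed at half the most. Time passes only in rows, so rows that do not move let the fingers close. It gives the time, the measured TCP pose, the force and the opening at its end, in the units of the state.
- ctrl.get_obs(): the state, without advancing time (a new reading comes with each control period).
- ctrl.camera(name): name is "scene" or "top" or "wrist"; returns a dict with "pixels" (400x640x3 uint8, red, green, blue), "depth" (400x640 float32, m along the optical axis (not along the pixel's ray), 0 where there is no reading), "intrinsics" (3x3 intrinsics, pixels), "R" (3x3) and "t" (3): a world point X has camera coordinates R X + t; the wrist camera has in their place "tool_from_camera" (4x4, takes a point from camera to tool coordinates, whose origin is the TCP and whose axes are the flange's). Camera axes: x right, y down, z forward; pixel columns grow to the right and rows downward; lengths in m; the calibration is good to about 2 mm. A picture is of the moment at which its call begins: read the wrist's pose just before it.
- ctrl.hand_in(): hands the job in, once; it reports no verdict.
The state is a dict: "time_s": time; "q": joint angles; "dq": joint speeds; "joint_efforts": joint torques, N m; "eef_pos": TCP position; "eef_rot": TCP orientation; "wrist_force": force on the tool from outside, world axes, zero at the start; "torque": the same for the moment, N m; "opening": opening from 0.0 (shut) to 1.0 (fully open).
Only numpy, scipy, OpenCV 4.12 (cv2) and the standard library are available. Lean on these libraries where they do the work, as an engineer would, in place of code of your own. Each camera call takes 0.05 s, during which the arm holds its last target. There are 200 camera calls.

## Working session

There is one attempt and no reset: what is moved stays moved. The work goes in short steps, Python scripts to look and compute and a tool call to move; the robot and the scene stay as the last step left them, time stands still between calls to the robot, and variables do not carry over. Pictures are saved under pics/ and viewed, about 8 in all and at most 12, crops included, and the job is handed in when it is done.

Besides the shell and the picture viewer there is one more tool, called after "Call:" as name(argument=value, ...), one argument or row to a line, values as JSON. drive_tool: Moves the arm, as the interface text tells. Its arguments: {"type":"object","properties":{"commands":{"type":"array","items":{"type":"array","items":{"type":"array","items":{"type":"number"}}}}},"required":["commands"]}

```bash
mkdir -p pics
cat > h.py <<'E'
import numpy as np, cv2
from bench import ctrl
from scipy.spatial.transform import Rotation as Rn
def cam(n):
    o=ctrl.get_obs(); c=ctrl.camera(n); c['o']=o
    K=np.array(c['intrinsics']);
    if n=='wrist':
        T=np.array(c['tool_from_camera']); q=o['eef_rot']; Rw=Rn.from_quat([q[1],q[2],q[3],q[0]]).as_matrix()
        A=Rw@T[:3,:3]; b=Rw@T[:3,3]+np.array(o['eef_pos'])
    else:
        R=np.array(c['R']); A=R.T; b=-R.T@np.array(c['t'])
    v,u=np.mgrid[0:400,0:640]; d=np.array(c['depth'])
    P=np.stack([(u-K[0,2])/K[0,0]*d,(v-K[1,2])/K[1,1]*d,d],-1)
    W=P@A.T+b; W[d==0]=np.nan
    c.update(K=K,A=A,b=b,W=W); return c
def ray(c,u,v,z):
    r=c['A']@np.array([(u-c['K'][0,2])/c['K'][0,0],(v-c['K'][1,2])/c['K'][1,1],1]); return c['b']+r*(z-c['b'][2])/r[2]
def save(c,n,crop=None,s=1):
    im=cv2.cvtColor(np.array(c['pixels']),cv2.COLOR_RGB2BGR)
    if crop: x0,y0,x1,y1=crop; im=im[y0:y1,x0:x1]
    cv2.imwrite('pics/'+n,cv2.resize(im,None,fx=s,fy=s,interpolation=cv2.INTER_CUBIC))
E
python3 - <<'E'
from h import *
c=cam('top'); np.savez('top0.npz',W=c['W'],K=c['K'],A=c['A'],b=c['b'],px=c['pixels']); save(c,'top0.png',s=1.25)
o=c['o'];print(o); print(c['b'],c['A'])
E
```

```text
{'time_s': 0.0, 'q': array([ 9.22686269e-01,  1.81547581e-01,  1.60801185e+00,  2.26609194e-05,
        1.35379631e+00, -2.06287349e-01]), 'dq': array([-0.00044158, -0.00016067, -0.00186893, -0.00037225, -0.0017071 ,
       -0.00108843]), 'joint_efforts': array([-1.71003771e-04, -4.44881094e+01, -3.51334262e+01, -3.60197037e-04,
        8.89750459e-03, -4.19850480e-06]), 'eef_pos': array([0.24568098, 0.51959004, 0.40377835]), 'eef_rot': array([-3.75312282e-04,  2.19121225e-01,  9.75697244e-01, -7.97736216e-04]), 'wrist_force': array([-0.20108315,  0.19800952, -0.47683772]), 'torque': array([-0.01247165,  0.02740683,  0.04905391]), 'opening': 1.0038628565577492}
[ 0.30813303 -0.03875295  1.34735176] [[ 0.02671478 -0.98648448  0.16166225]
 [-0.99964099 -0.02603145  0.00634391]
 [-0.00204986 -0.16177369 -0.98682576]]
```

View pics/top0.png

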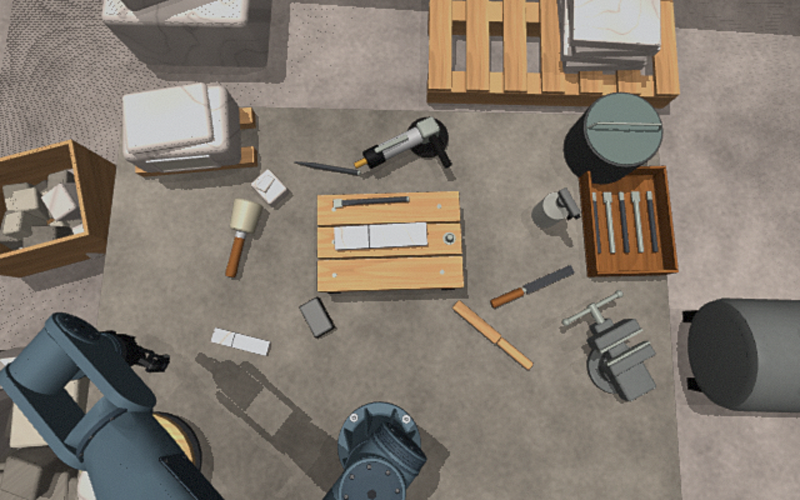

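Picture 1 shows the stand centred near (390,240) with the stop at (450,239) on the right. The strip spans (335–427, 236) with its line at x≈369. The mallet head is at (245,215) and its handle end at (232,275). I'll enlarge this and take depth.

Run:
```python
from h import *
z=np.load('top0.npz'); im=cv2.cvtColor(z['px'],cv2.COLOR_RGB2BGR)
cv2.imwrite('pics/crop0.png',cv2.resize(im[145:245,170:380],None,fx=3.8,fy=3.8,interpolation=cv2.INTER_CUBIC))
W=z['W']; c=dict(K=z['K'],A=z['A'],b=z['b'])
def fit(mask,name):
    P=W[mask&np.isfinite(W[...,2])]; uv=P[:,:2].astype(np.float32)
    print(name,len(P),cv2.minAreaRect(uv),np.median(P[:,2]))
X,Y,Z=W[...,0],W[...,1],W[...,2]
reg=np.zeros(Z.shape,bool); reg[150:238,250:375]=1
fit(reg&(Z>.102)&(Z<.14),'stand'); fit(reg&(Z>.123)&(Z<.137),'strip+')
S=np.zeros_like(reg);S[175:202,262:346]=1
fit(S&(Z>.122)&(Z<.137),'strip')
T=np.zeros_like(reg);T[180:202,350:370]=1
m=T&(Z>.116); fit(m,'stop'); print(Z[m].max(),np.argwhere(m).mean(0))
M=np.zeros_like(reg);M[150:225,175:212]=1
m=M&(Z>.015);fit(m,'mallet')
P=W[m];print('top',np.nanmax(P[:,2]))
```

```text
stand 8557 ((0.5360965132713318, -0.012406513094902039), (0.25921282172203064, 0.37838640809059143), 3.0637471675872803) 0.10979959837677611
strip+ 1457 ((0.5825079083442688, -0.019950449466705322), (0.13296285271644592, 0.307709664106369), 4.63809061050415) 0.1287337623543452
strip 1354 ((0.5436894297599792, 0.0108858123421669), (0.06056709960103035, 0.23996123671531677), 4.638091087341309) 0.12899540432288048
stop 30 ((0.5351212620735168, -0.17053519189357758), (0.04504305496811867, 0.016727477312088013), 8.95083236694336) 0.1271237516866156
0.1331617723762879 [189.9 359.3]
mallet 924 ((0.5639256238937378, 0.40138813853263855), (0.07712829113006592, 0.26139384508132935), 79.7759017944336) 0.053454077934975475
top 0.08179250605508703
```

View pics/crop0.png

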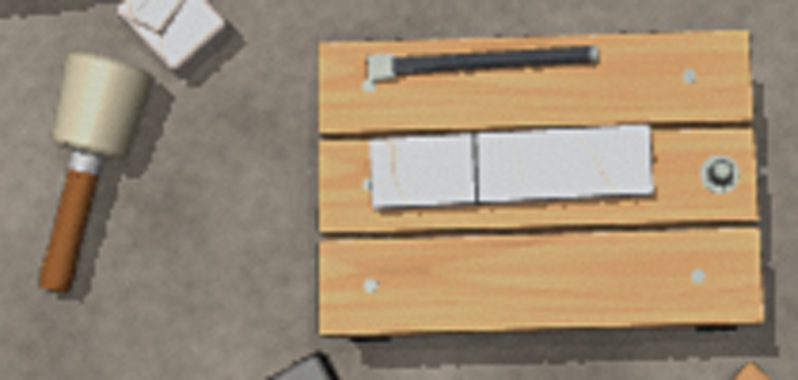

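Picture 2 (enlarged crop) has the strip at x 372–652 with the line at 476, the stop at (720,172), the mallet neck near (88,150) and the handle end at (55,290). Next I'll get numbers for the grips.

Run:
```python
from h import *
z=np.load('top0.npz'); W=z['W']; c=dict(K=z['K'],A=z['A'],b=z['b'])
print('stop@.128',ray(c,359.5,190.3,.128),'expect (.5445,-.170)')
px=z['px'].astype(int)
M=np.zeros(W.shape[:2],bool);M[150:225,175:212]=1
orange=M&(px[...,0]>px[...,2]*1.7)&(px[...,0]>90)
print('n',orange.sum())
P=W[orange]; P=P[np.isfinite(P[:,2])]; print(cv2.minAreaRect(P[:,:2].astype(np.float32)),np.median(P[:,2]),P[:,2].max())
for u,v in [(88,150),(55,290),(107,60)]:
    print(u,v,ray(c,170+u/3.8,145+v/3.8,.035))
# head: fit axis from points
m=M&(W[...,2]>.015); P=W[m]; a=np.array([np.cos(np.radians(-10.2)),np.sin(np.radians(-10.2))]); n=np.array([-a[1],a[0]])
s=P[:,:2]@a; t=P[:,:2]@n
for lo in np.arange(s.min(),s.max(),.02):
    k=(s>=lo)&(s<lo+.02); print(round(lo,3),k.sum(),np.round([t[k].min(),t[k].max(),(t[k].min()+t[k].max())/2,P[k,2].max()],4))
```

```text
stop@.128 [ 0.54162981 -0.16914679  0.128     ] expect (.5445,-.170)
n 212
((0.49124565720558167, 0.4196647107601166), (0.02726256288588047, 0.10786459594964981), 79.15602111816406) 0.040004524131678654 0.049853917097233635
88 150 [0.56486022 0.40274641 0.035     ]
55 290 [0.43487977 0.42245755 0.035     ]
107 60 [0.65056231 0.39180216 0.035     ]
0.353 52 [0.4851 0.5138 0.4994 0.0445]
0.373 51 [0.4836 0.514  0.4988 0.0448]
0.393 50 [0.485  0.5129 0.4989 0.0444]
0.413 48 [0.4843 0.5105 0.4974 0.0475]
0.433 47 [0.4829 0.5106 0.4967 0.0474]
0.453 49 [0.484  0.5112 0.4976 0.0539]
0.473 94 [0.4636 0.524  0.4938 0.0717]
0.493 130 [0.4611 0.5292 0.4952 0.0733]
0.513 126 [0.4598 0.5316 0.4957 0.0808]
0.533 138 [0.4563 0.5334 0.4949 0.0806]
0.553 85 [0.4576 0.5303 0.494  0.0818]
0.573 6 [0.4563 0.4651 0.4607 0.0452]
0.593 46 [0.4565 0.4937 0.4751 0.061 ]
0.613 2 [0.4606 0.4679 0.4642 0.0511]
```

Call:
drive_tool(
  commands=[
    [[0,0,0,0,0,-0.9,0],[0,0,0,0,0,-0.9,0],[-0.75,-0.13,0.2,0,0,0,0],[-0.75,-0.14,0.2,0,0,0,0],[-0.75,-0.13,0.2,0,0,0,0],[-0.75,-0.14,0.2,0,0,0,0],[-0.75,-0.13,0.2,0,0,0,0],[-0.75,-0.14,0.3,0,0,0,0],[-0.75,-0.13,0.3,0,0,0,0],[-0.73,-0.14,0.4,0,0,0,0]],
  ],
)

```text
time_s: 1.05
eef_pos: [0.5307, 0.4094, 0.3042]
eef_rot: [0.0, 0.095, 0.995, 0.0]
wrist_force: [0.1, 0.1, 0.1]
opening: 1.002
```

Run:
```python
from h import *
c=cam('wrist'); o=c['o']; print(o['time_s'],o['eef_pos'],o['eef_rot'])
save(c,'w0.png')
q=o['eef_rot'];R=Rn.from_quat([q[1],q[2],q[3],q[0]]).as_matrix();print(R.round(3))
g=np.array([.529,.410,.186]); print('to grasp, tool units',R.T@(g-o['eef_pos'])/.05)
p=np.array([.529,.410,.031])
for s in [0,.035,.078,-.095]:
  w=p+np.array([.982,-.19,0])*s; pc=c['A'].T@(w-c['b']); print(s,(c['K']@pc/pc[2])[:2])
```

```text
1.05 [0.53071852 0.40944907 0.30416628] [1.96048062e-04 9.51878363e-02 9.95459295e-01 1.69293293e-04]
[[-0.982  0.19   0.   ]
 [ 0.19   0.982  0.   ]
 [-0.     0.    -1.   ]]
to grasp, tool units [0.03668201 0.00342051 2.36331415]
0 [324.33352209 198.30018025]
0.035 [324.33634078 241.0003104 ]
0.078 [324.3395436 289.5196591]
-0.095 [324.32472199  64.98807254]
```

View pics/w0.png

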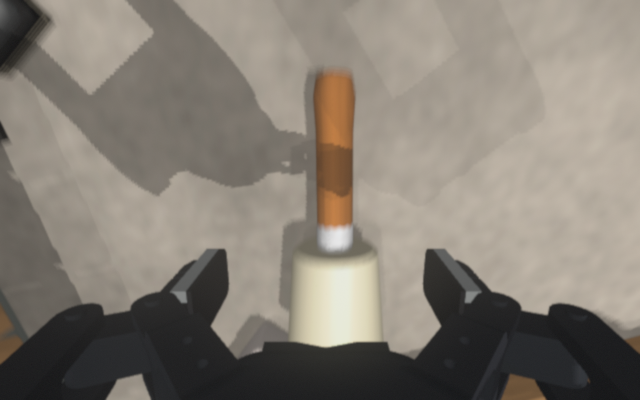

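Picture 3 puts the handle axis at u≈335, about 8 mm to the right of the fingers' midpoint at u≈326. The neck is at v≈243. I'll check this against the wrist depth.

Run:
```python
from h import *
c=cam('wrist'); o=c['o']; W=c['W']
px=c['pixels'].astype(int); m=(px[...,0]>px[...,2]*1.9)&(px[...,0]>70); m[:, :290]=0; m[:,380:]=0;m[:60]=0;m[240:]=0
print(m.sum()); P=W[m];P=P[np.isfinite(P[:,2])]
print(cv2.minAreaRect(P[:,:2].astype(np.float32)),P[:,2].max(),np.argwhere(m).mean(0))
print(ray(c,335,198,.031), ray(c,335,100,.028), ray(c,335,243,.04))
print(c['o']['eef_pos'],np.array(c['tool_from_camera']).round(4),c['K'])
```

```text
5789
((0.489335834980011, 0.42336979508399963), (0.02826119028031826, 0.11350067704916), 80.3431167602539) 0.04644334441442313 [137.2190361 336.4943859]
[0.53227202 0.41354764 0.031     ] [0.46308553 0.42667387 0.028     ] [0.56413042 0.40730847 0.04      ]
[0.53437123 0.40587331 0.29954767] [[ 4.000e-04 -9.658e-01 -2.594e-01  6.600e-02]
 [ 1.000e+00  2.000e-04  7.000e-04  8.000e-04]
 [-6.000e-04 -2.594e-01  9.658e-01  3.210e-02]
 [ 0.000e+00  0.000e+00  0.000e+00  1.000e+00]] [[326.40200954   0.         325.45171877]
 [  0.         326.40200954 199.07946053]
 [  0.           0.           1.        ]]
```

Call:
drive_tool(
  commands=[
    [[0.12,0.13,0.5,0,0,0,0],[0,0,0.6,0,0,0,0],[0,0,0.6,0,0,0,0],[0,0,0.35,0,0,0,0],[0,0,0.2,0,0,0,0],[0,0,0,0,0,0,0],[0,0,0,0,0,0,255],[0,0,0,0,0,0,255],[0,0,0,0,0,0,255],[0,0,0,0,0,0,255]],
  ],
)

```text
time_s: 2.15
eef_pos: [0.5249, 0.4179, 0.1933]
eef_rot: [0.001, 0.095, 0.995, 0.0]
wrist_force: [-0.9, 1.0, 0.5]
opening: 0.329
```

Call:
drive_tool(
  commands=[
    [[0,0,0,0,0,0,255],[0,0,0,0,0,0,255],[0,0,0,0,0,0,255],[0,0,0,0,0,0,255]],
  ],
)

```text
time_s: 2.55
eef_pos: [0.5247, 0.418, 0.1928]
eef_rot: [0.0, 0.095, 0.995, 0.0]
wrist_force: [-1.0, 0.7, 5.6]
opening: 0.303
```

Call:
drive_tool(
  commands=[
    [[0,0,0,0,0,0,120],[0,0,0,0,0,0,120],[0,0,0,0,0,0,120],[0,0,0,0,0,0,120]],
  ],
)

```text
time_s: 2.95
eef_pos: [0.5244, 0.4175, 0.1917]
eef_rot: [-0.0, 0.095, 0.995, -0.0]
wrist_force: [-1.5, -0.3, -0.2]
opening: 0.533
```

Run:
```python
from h import *
c=cam('wrist'); o=c['o']; print(o['time_s'],o['eef_pos'],o['wrist_force'],o['opening'])
save(c,'w1.png')
```

```text
2.95 [0.52441753 0.41749848 0.19167308] [-1.49160484 -0.25416075 -0.21536827] 0.5325134232837191
```

View pics/w1.png

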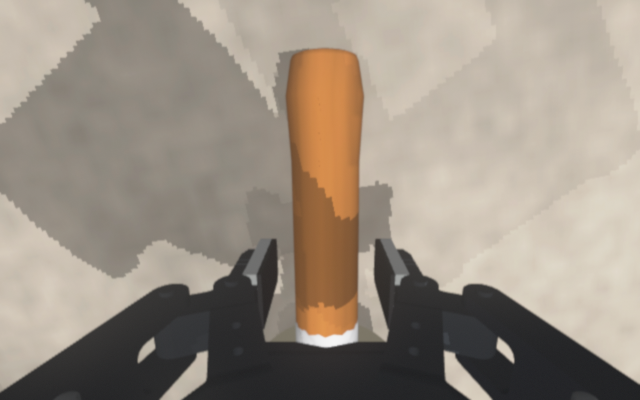

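Picture 4 shows the handle at u≈327, centred between the pads. It has room to go lower, so I'll lower 6 mm, shift 5 mm forward and regrip.

Call:
drive_tool(
  commands=[
    [[-0.1,0,0.12,0,0,0,110],[0,0,0,0,0,0,110],[0,0,0,0,0,0,255],[0,0,0,0,0,0,255],[0,0,0,0,0,0,255],[0,0,0,0,0,0,255],[0,0,0,0,0,0,255],[0,0,0,0,0,0,255]],
  ],
)

```text
time_s: 3.8
eef_pos: [0.5295, 0.4167, 0.1862]
eef_rot: [0.0, 0.095, 0.995, -0.0]
wrist_force: [0.9, -0.4, -0.7]
opening: 0.309
```

Call:
drive_tool(
  commands=[
    [[0,0,-0.3,0,0,0,255],[0,0,-0.5,0,0,0,255],[0,0,-0.5,0,0,0,255],[0,0,-0.5,0,0,0,255],[0,0,-0.5,0,0,0,255],[0,0,-0.5,0,0,0,255],[0,0,-0.5,0,0,0,255],[0,0,-0.3,0,0,0,255],[0,0,0,0,0,0,255],[0,0,0,0,0,0,255]],
  ],
)

```text
time_s: 4.8
eef_pos: [0.5291, 0.4166, 0.3656]
eef_rot: [-0.0, 0.095, 0.995, -0.0]
wrist_force: [-0.2, 0.4, -3.8]
opening: 0.31
```

Run:
```python
from h import *
c=cam('scene'); o=c['o']; print(o['time_s'],o['eef_pos'],o['wrist_force'],o['torque'],o['opening'])
save(c,'s1.png')
```

```text
4.8 [0.52911803 0.41664943 0.36563488] [-0.16877458  0.39455426 -3.84957711] [0.01550678 0.2550193  0.04658296] 0.30957445131461186
```

View pics/s1.png

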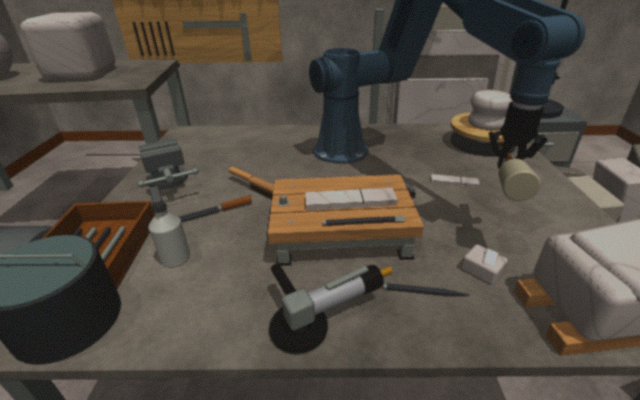

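Picture 5 shows the mallet held level in the gripper at (520,180). Now I'll carry it over to the stop.

Call:
drive_tool(
  commands=[
    [[0,0,0,0,0,-0.87,255],[0,0,0,0,0,-0.88,255],[0.11,-0.4,0,0,0,0,255],[0.11,-0.75,0,0,0,0,255],[0.11,-0.8,0,0,0,0,255],[0.11,-0.8,0,0,0,0,255],[0.11,-0.8,0,0,0,0,255],[0.11,-0.8,0,0,0,0,255],[0.11,-0.8,0,0,0,0,255],[0.11,-0.8,0,0,0,0,255]],
  ],
)

```text
time_s: 5.85
eef_pos: [0.5005, 0.1158, 0.3644]
eef_rot: [-0.002, -0.027, 1.0, -0.0]
wrist_force: [0.9, -0.6, -3.3]
opening: 0.311
```

Call:
drive_tool(
  commands=[
    [[0.11,-0.8,0,0,0,0,255],[0.11,-0.8,0,0,0,0,255],[0.11,-0.8,0,0,0,0,255],[0.11,-0.8,0,0,0,0,255],[0.11,-0.8,0,0,0,0,255],[0.11,-0.8,0,0,0,0,255],[0.12,-0.76,0,0,0,0,255],[0,0,0,0,0,0,255],[0,0,0,0,0,0,255],[0,0,0,0,0,0,255]],
  ],
)

```text
time_s: 6.85
eef_pos: [0.4773, -0.1615, 0.3651]
eef_rot: [-0.001, -0.027, 1.0, 0.001]
wrist_force: [-0.4, 1.2, -2.8]
opening: 0.307
```

Run:
```python
from h import *
c=cam('top'); o=c['o']; print(o['time_s'],o['eef_pos'],o['eef_rot'],o['wrist_force'],o['torque'],o['opening'])
save(c,'t2.png',(230,120,420,260),4)
```

```text
6.85 [ 0.47728058 -0.16149026  0.365056  ] [-9.68363589e-04 -2.71896430e-02  9.99629481e-01  8.28812071e-04] [-0.35730693  1.22134438 -2.76465665] [-0.0039415   0.21926596 -0.01481059] 0.3065800661174272
```

View pics/t2.png

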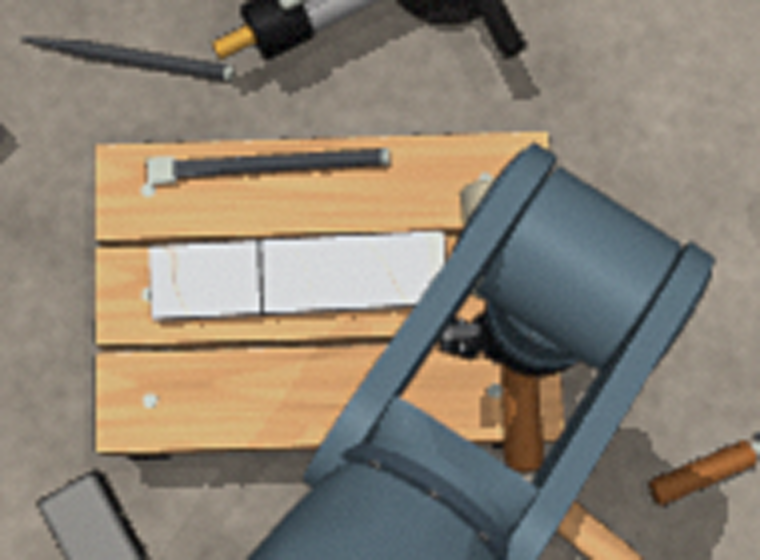

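Picture 6: the arm hides the head, but the mallet axis is at u≈520 and the strip's end is at u≈445, so they are well apart. I'll correct the offset and descend.

Call:
drive_tool(
  commands=[
    [[-0.1,-0.24,0.2,0,0,0,255],[0,0,0.2,0,0,0,255],[0,0,0.2,0,0,0,255],[0,0,0.15,0,0,0,255],[0,0,0,0,0,0,255],[0,0,0,0,0,0,255]],
  ],
)

```text
time_s: 7.5
eef_pos: [0.4832, -0.1737, 0.3285]
eef_rot: [-0.0, -0.027, 1.0, 0.0]
wrist_force: [-0.2, -0.2, -3.5]
opening: 0.308
```

Call:
drive_tool(
  commands=[
    [[0,0,0.1,0,0,0,255],[0,0,0.1,0,0,0,255],[0,0,0.1,0,0,0,255],[0,0,0,0,0,0,255]],
  ],
)

```text
time_s: 7.9
eef_pos: [0.4833, -0.1743, 0.3137]
eef_rot: [0.0, -0.027, 1.0, -0.0]
wrist_force: [-0.9, 0.3, 1.4]
opening: 0.304
```

Contact has begun. I'll keep pressing down.

Call:
drive_tool(
  commands=[
    [[0,0,0.1,0,0,0,255],[0,0,0.1,0,0,0,255],[0,0,0,0,0,0,255]],
  ],
)

```text
time_s: 8.2
eef_pos: [0.4835, -0.1743, 0.3038]
eef_rot: [0.001, -0.027, 1.0, -0.0]
wrist_force: [-1.0, 0.5, 3.0]
opening: 0.311
```

Run:
```python
from h import *
o=ctrl.get_obs(); print(o['eef_pos'],o['wrist_force'],o['torque'],o['opening'])
```

```text
[ 0.48347528 -0.17430732  0.303833  ] [-0.95977515  0.51116136  3.04331986] [-0.01814831 -0.01812898 -0.02589466] 0.3111503092261481
```

Call:
drive_tool(
  commands=[
    [[0,0,0.1,0,0,0,255],[0,0,0.1,0,0,0,255],[0,0,0,0,0,0,255]],
  ],
)

```text
time_s: 8.5
eef_pos: [0.4834, -0.1745, 0.2944]
eef_rot: [0.0, -0.027, 1.0, -0.001]
wrist_force: [-5.0, 1.0, 9.5]
opening: 0.31
```

Call:
drive_tool(
  commands=[
    [[0,0,0.04,0,0,0,255],[0,0,0,0,0,0,255]],
  ],
)

```text
time_s: 8.7
eef_pos: [0.4832, -0.1744, 0.2932]
eef_rot: [-0.0, -0.027, 1.0, -0.0]
wrist_force: [-9.8, 1.6, 16.5]
opening: 0.309
```

Call:
drive_tool(
  commands=[
    [[0,0,0.04,0,0,0,255],[0,0,0,0,0,0,255]],
  ],
)

```text
time_s: 8.9
eef_pos: [0.4829, -0.1745, 0.2914]
eef_rot: [-0.001, -0.027, 1.0, -0.0]
wrist_force: [-10.8, 1.2, 19.5]
opening: 0.305
```

Run:
```python
from h import *
o=ctrl.get_obs(); print(o['eef_pos'],o['wrist_force'],o['torque'],o['opening'])
```

```text
[ 0.4829204  -0.17448471  0.29137967] [-10.80845634   1.16928313  19.48929481] [0.31267746 1.50980045 0.09148435] 0.30453336039785595
```

Firm board contact at 23 N. I'll lift, move aside and check the stop.

Call:
drive_tool(
  commands=[
    [[0,0,-0.3,0,0,0,255],[0,0,-0.6,0,0,0,255],[0,0,-0.6,0,0,0,255],[0,0.5,-0.1,0,0,0,255],[0,0.8,0,0,0,0,255],[0,0.8,0,0,0,0,255],[0,0.8,0,0,0,0,255],[0,0.8,0,0,0,0,255],[0,0.8,0,0,0,0,255],[0,0.8,0,0,0,0,255]],
  ],
)

```text
time_s: 9.9
eef_pos: [0.4682, 0.0922, 0.3688]
eef_rot: [-0.001, -0.027, 1.0, 0.0]
wrist_force: [0.4, -0.4, -3.2]
opening: 0.31
```

Run:
```python
from h import *
c=cam('top'); o=c['o']; print(o['time_s'],o['eef_pos'],o['wrist_force'],o['torque'],o['opening'])
save(c,'t3.png',(235,130,395,250),5)
W=c['W']; 
for r in range(184,197,2): print((W[r,350:372:2,2]*1000).round(0))
```

```text
9.9 [0.46824563 0.09219837 0.36879755] [ 0.41088892 -0.36808683 -3.17030736] [0.0310182  0.15039216 0.01963855] 0.3096882847263625
[111. 110. 112. 108. 110. 106. 106. 108. 107. 113.  -7.]
[105. 112. 106. 106. 113. 108. 109. 111. 111. 110.  -2.]
[109. 112. 111. 107. 112. 114. 110. 108. 109. 110.   2.]
[109. 109. 107. 113. 110. 107. 108. 108. 109. 111.  -5.]
[108. 111. 108. 111. 112. 112. 104. 110. 113. 110.   2.]
[107. 106. 108. 111. 106. 108. 109. 108. 114. 106.   1.]
[112. 109. 115. 105. 109. 113. 110. 109. 112. 106.  -1.]
```

View pics/t3.png

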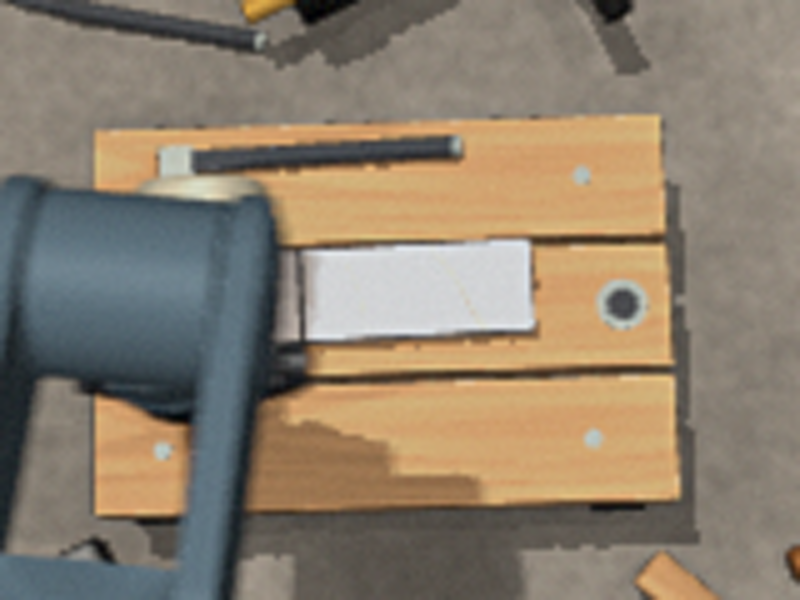

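Picture 7: the stop now sits flat in its socket at (623,303), depth reads ~110 mm, and the strip is untouched. I'll carry the mallet back to where it lay.

Call:
drive_tool(
  commands=[
    [[-0.17,0.7,0,0,0,0,255],[-0.17,0.7,0,0,0,0,255],[-0.17,0.7,0,0,0,0,255],[-0.17,0.7,0,0,0,0,255],[-0.17,0.7,0,0,0,0,255],[-0.17,0.7,0,0,0,0,255],[-0.17,0.7,0,0,0,0,255],[-0.17,0.7,0,0,0,0.87,255],[-0.17,0.7,0,0,0,0.88,255],[0,0,0,0,0,0,255]],
  ],
)

```text
time_s: 10.95
eef_pos: [0.5325, 0.4114, 0.3676]
eef_rot: [-0.001, 0.095, 0.995, 0.0]
wrist_force: [0.6, -0.3, -3.2]
opening: 0.305
```

Call:
drive_tool(
  commands=[
    [[0,0,0,0,0,0,255],[0,0,0,0,0,0,255]],
  ],
)

```text
time_s: 11.15
eef_pos: [0.5324, 0.4073, 0.3686]
eef_rot: [-0.001, 0.095, 0.995, -0.001]
wrist_force: [-0.1, -1.1, -3.6]
opening: 0.307
```

Run:
```python
from h import *
o=ctrl.get_obs(); q=o['eef_rot'];R=Rn.from_quat([q[1],q[2],q[3],q[0]]).as_matrix();print(o['eef_pos'],R.T@(np.array([.529,.4166,.25])-o['eef_pos'])/.05,R.round(2)[:,1],o['torque'])
c=cam('scene'); save(c,'s2.png',(430,60,620,300),2.5)
```

```text
[0.53242358 0.40731237 0.36860305] [0.09859647 0.17286417 2.37197439] [ 0.19  0.98 -0.  ] [0.03826464 0.1721304  0.03100905]
```

View pics/s2.png

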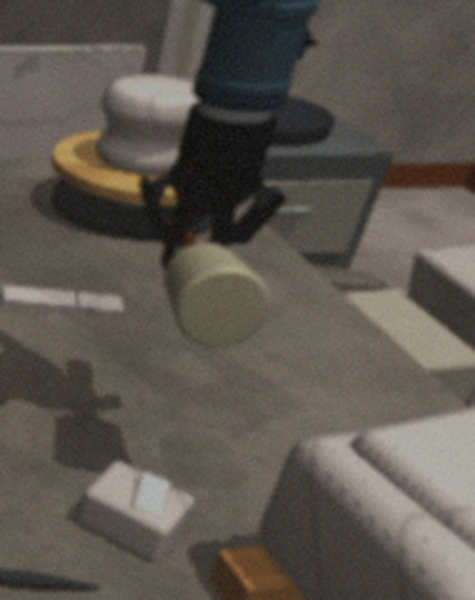

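Picture 8: the mallet is still gripped level and the offcut is clear of it. I'll lower it.

Call:
drive_tool(
  commands=[
    [[0.1,0.17,0.5,0,0,0,255],[0,0,0.6,0,0,0,255],[0,0,0.6,0,0,0,255],[0,0,0.6,0,0,0,255],[0,0,0.5,0,0,0,255],[0,0,0.3,0,0,0,255],[0,0,0.2,0,0,0,255],[0,0,0.1,0,0,0,255],[0,0,0.06,0,0,0,255],[0,0,0,0,0,0,255]],
  ],
)

```text
time_s: 12.2
eef_pos: [0.5296, 0.4176, 0.1975]
eef_rot: [0.001, 0.095, 0.995, 0.0]
wrist_force: [-0.6, -0.3, -3.3]
opening: 0.307
```

Call:
drive_tool(
  commands=[
    [[0,0,0.06,0,0,0,255],[0,0,0,0,0,0,255]],
  ],
)

```text
time_s: 12.4
eef_pos: [0.5294, 0.4176, 0.1941]
eef_rot: [0.0, 0.095, 0.995, 0.0]
wrist_force: [-0.3, -0.7, -3.0]
opening: 0.307
```

Call:
drive_tool(
  commands=[
    [[0,0,0.08,0,0,0,255],[0,0,0,0,0,0,255]],
  ],
)

```text
time_s: 12.6
eef_pos: [0.5291, 0.4173, 0.1892]
eef_rot: [-0.0, 0.095, 0.995, -0.0]
wrist_force: [-0.8, 0.3, -3.8]
opening: 0.308
```

Call:
drive_tool(
  commands=[
    [[0,0,0.06,0,0,0,255],[0,0,0,0,0,0,255]],
  ],
)

```text
time_s: 12.8
eef_pos: [0.5291, 0.4173, 0.1861]
eef_rot: [-0.0, 0.095, 0.995, -0.0]
wrist_force: [0.1, 0.4, -3.1]
opening: 0.307
```

Call:
drive_tool(
  commands=[
    [[0,0,0.08,0,0,0,255],[0,0,0,0,0,0,255]],
  ],
)

```text
time_s: 13.0
eef_pos: [0.5295, 0.4177, 0.1832]
eef_rot: [0.0, 0.095, 0.995, 0.0]
wrist_force: [-2.5, -0.2, 3.3]
opening: 0.305
```

Call:
drive_tool(
  commands=[
    [[0,0,0.06,0,0,0,255],[0,0,0,0,0,0,255]],
  ],
)

```text
time_s: 13.2
eef_pos: [0.5294, 0.418, 0.1821]
eef_rot: [0.0, 0.095, 0.995, 0.0]
wrist_force: [-7.6, -1.8, 13.5]
opening: 0.307
```

Call:
drive_tool(
  commands=[
    [[0,0,-0.08,0,0,0,255],[0,0,0,0,0,0,150],[0,0,0,0,0,0,120],[0,0,0,0,0,0,90],[0,0,0,0,0,0,40],[0,0,0,0,0,0,0],[0,0,0,0,0,0,0],[0,0,0,0,0,0,0]],
  ],
)

```text
time_s: 14.0
eef_pos: [0.5293, 0.4174, 0.1836]
eef_rot: [-0.0, 0.095, 0.995, -0.0]
wrist_force: [0.1, 0.2, -0.1]
opening: 0.998
```

Call:
drive_tool(
  commands=[
    [[0,0,-0.3,0,0,0,0],[0,0,-0.6,0,0,0,0],[0,0,-0.8,0,0,0,0],[0,0,-0.8,0,0,0,0],[0,0,-0.7,0,0,0,0],[0,0,0,0,0,0,0],[0,0,0,0,0,0,0]],
  ],
)

```text
time_s: 14.7
eef_pos: [0.5295, 0.4176, 0.3463]
eef_rot: [0.002, 0.095, 0.995, 0.001]
wrist_force: [1.2, 0.5, 0.0]
opening: 1.002
```

Run:
```python
from h import *
o=ctrl.get_obs(); q=o['eef_rot'];R=Rn.from_quat([q[1],q[2],q[3],q[0]]).as_matrix();print(o['eef_pos'],o['q'])
y=np.array([-.081,.9967,0]) # strip y
g=np.array([.5437,.0109,0])+y*.075; g[2]=.30; print('goal',g)
# desired tool y along +-strip x
sx=np.array([.9967,.081,0]); ang=np.degrees(np.arctan2(sx[1],sx[0])-np.arctan2(R[1,1],R[0,1])); print('world rot needed',ang,'or',ang+180)
for d in (ang,):
  R2=Rn.from_euler('z',d,degrees=True).as_matrix()@R; print('move in new tool axes /50mm',R2.T@(g-o['eef_pos'])/.05, R2.round(3))
c=cam('wrist'); save(c,'w2.png')
```

```text
[0.5294959  0.41760869 0.34629461] [ 4.92225199e-01  4.46231550e-01  1.38878486e+00 -1.30469359e-05
  1.30270617e+00 -8.88242006e-01]
goal [0.537625  0.0856525 0.3      ]
world rot needed -74.44923743128182 or 105.55076256871818
move in new tool axes /50mm [-6.62766189 -0.37797882  0.94493601] [[-0.081  0.997  0.003]
 [ 0.997  0.081 -0.003]
 [-0.003  0.002 -1.   ]]
```

View pics/w2.png

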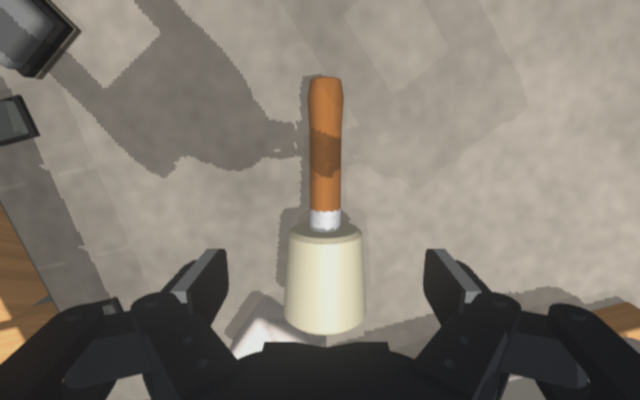

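Picture 9: the mallet lies free on the table at u≈326. Now on to the strip.

Call:
drive_tool(
  commands=[
    [[0,0,0,0,0,0.93,0],[0,0,0,0,0,0.93,0],[0,0,0,0,0,0.93,0],[0,0,0,0,0,0.93,0],[0,0,0,0,0,0.93,0],[0,0,0,0,0,0.93,0],[0,0,0,0,0,0.93,0],[0,0,0,0,0,0.93,0],[0,0,0,0,0,0.93,0],[0,0,0,0,0,0.93,0]],
  ],
)

```text
time_s: 15.75
eef_pos: [0.5288, 0.4171, 0.3415]
eef_rot: [-0.001, 0.68, 0.734, -0.002]
wrist_force: [0.6, 0.0, 1.0]
opening: 1.0
```

Call:
drive_tool(
  commands=[
    [[-0.6,-0.04,0,0,0,0,0],[-0.8,-0.04,0,0,0,0,0],[-0.8,-0.04,0,0,0,0,0],[-0.8,-0.04,0,0,0,0,0],[-0.8,-0.04,0,0,0,0,0],[-0.8,-0.04,0.1,0,0,0,0],[-0.8,-0.04,0.2,0,0,0,0],[-0.8,-0.05,0.2,0,0,0,0],[-0.43,-0.05,0.2,0,0,0,0],[0,0,0,0,0,0,0]],
  ],
)

```text
time_s: 16.75
eef_pos: [0.5362, 0.0829, 0.3057]
eef_rot: [-0.002, 0.679, 0.734, -0.002]
wrist_force: [-1.3, 0.4, -1.5]
opening: 1.001
```

Call:
drive_tool(
  commands=[
    [[0,0,0,0,0,0,0],[0,0,0,0,0,0,0],[0,0,0,0,0,0,0]],
  ],
)

```text
time_s: 17.05
eef_pos: [0.5375, 0.0866, 0.3089]
eef_rot: [0.0, 0.677, 0.736, 0.0]
wrist_force: [0.1, -0.1, -0.2]
opening: 0.998
```

Run:
```python
from h import *
c=cam('wrist'); o=c['o'];q=o['eef_rot'];R=Rn.from_quat([q[1],q[2],q[3],q[0]]).as_matrix();print(o['time_s'],o['eef_pos'],R.round(3))
g=np.array([.5376,.0857,.287]);print(R.T@(g-o['eef_pos'])/.05); save(c,'w3.png')
W=c['W'];px=c['pixels'].astype(int)
m=(W[...,2]>.123)&(W[...,2]<.137)&(px.min(-1)>120)&(abs(W[...,0]-.5437)<.05)&(abs(W[...,1]-.011)<.15)
P=W[m]; print(m.sum(),cv2.minAreaRect(P[:,:2].astype(np.float32)))
```

```text
17.05 [0.53746486 0.08661144 0.308874  ] [[-0.083  0.997  0.   ]
 [ 0.997  0.083  0.   ]
 [ 0.     0.    -1.   ]]
[-0.01845689  0.00106174  0.43747749]
20861 ((0.538343071937561, 0.08091238141059875), (0.0598844513297081, 0.09879573434591293), 4.574008464813232)
```

View pics/w3.png

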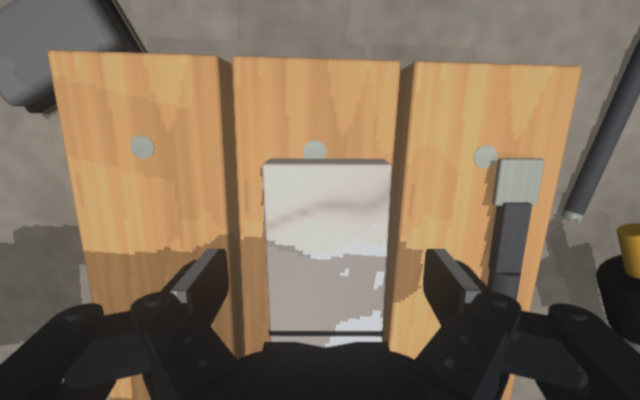

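Picture 10: the strip is centred at u≈327, its inner end at v≈162 and the line at v≈333. The jaws are square to it and clear of the chisel. I'll descend and grip.

Call:
drive_tool(
  commands=[
    [[0,0,0.2,0,0,0,0],[0,0,0.2,0,0,0,0],[0,0,0.08,0,0,0,0],[0,0,0,0,0,0,0],[0,0,0,0,0,0,0],[0,0,0,0,0,0,50],[0,0,0,0,0,0,50],[0,0,0,0,0,0,50]],
  ],
)

```text
time_s: 17.9
eef_pos: [0.5376, 0.0854, 0.285]
eef_rot: [0.0, 0.678, 0.735, 0.0]
wrist_force: [0.6, -0.3, 0.6]
opening: 0.806
```

Run:
```python
from h import *
c=cam('wrist'); o=c['o'];print(o['eef_pos'],o['wrist_force'],o['opening']); 
W=c['W']; 
# left pad tip depth
for r in range(200,340,20): print(r,(W[r,180:300:10,2]*1000).round(0))
```

```text
[0.53757648 0.0854366  0.28500422] [ 0.64157095 -0.26316485  0.61909423] 0.8060975515097757
200 [109. 108. 109. 106.  93. 108. 108. 109. 129. 129. 129. 129.]
220 [110. 109. 109. 109.  95. 109. 108. 109. 129. 129. 129. 129.]
240 [110. 109. 108. 107.  97. 109. 109. 109. 129. 129. 128. 130.]
260 [109. 108. 108. 131. 139. 139. 133. 109. 127. 129. 129. 128.]
280 [108. 108. 146. 154. 154. 147. 135. 119. 130. 128. 128. 128.]
300 [168. 168. 168. 168. 155. 150. 136. 108. 129. 129. 129. 127.]
320 [184. 183. 185. 183. 184. 184. 109. 109. 128. 129. 128. 129.]
```

Call:
drive_tool(
  commands=[
    [[0,0,0.06,0,0,0,50],[0,0,0,0,0,0,255],[0,0,0,0,0,0,255],[0,0,0,0,0,0,255],[0,0,0,0,0,0,255],[0,0,0,0,0,0,255]],
  ],
)

```text
time_s: 18.55
eef_pos: [0.5375, 0.0855, 0.2818]
eef_rot: [0.0, 0.678, 0.735, 0.0]
wrist_force: [0.5, 0.1, 2.8]
opening: 0.686
```

Gripped at 58 mm. Sliding outward now, turning the strip parallel on the way.

Call:
drive_tool(
  commands=[
    [[-0.1,0,0,0,0,0.1,255],[-0.2,0,0,0,0,0.1,255],[-0.25,0,0,0,0,0,255],[-0.25,0,0,0,0,0,255],[-0.25,0,0,0,0,0,255],[-0.25,0,0,0,0,0,255],[-0.25,0,0,0,0,0,255],[-0.25,0,0,0,0,0,255],[-0.2,0,0,0,0,0,255],[0,0,0,0,0,0,255]],
  ],
)

```text
time_s: 19.55
eef_pos: [0.5432, -0.0152, 0.2819]
eef_rot: [0.0, 0.688, 0.725, -0.0]
wrist_force: [-0.1, -2.1, 2.6]
opening: 0.685
```

Call:
drive_tool(
  commands=[
    [[-0.2,0,0,0,0,0,255],[-0.25,0,0,0,0,0,255],[-0.25,0,0,0,0,0,255],[-0.25,0,0,0,0,0,255],[-0.25,0,0,0,0,0,255],[-0.25,0,0,0,0,0,255],[-0.25,0,0,0,0,0,255],[-0.2,0,0,0,0,0,255],[-0.1,0,0,0,0,0,255],[0,0,0,0,0,0,255]],
  ],
)

```text
time_s: 20.55
eef_pos: [0.5486, -0.1141, 0.2818]
eef_rot: [-0.0, 0.688, 0.726, 0.0]
wrist_force: [-0.7, 1.9, 3.8]
opening: 0.691
```

Call:
drive_tool(
  commands=[
    [[0,0,0,0,0,0,255],[0,0,0,0,0,0,255]],
  ],
)

```text
time_s: 20.75
eef_pos: [0.5485, -0.114, 0.2818]
eef_rot: [0.0, 0.688, 0.726, 0.0]
wrist_force: [-0.1, 2.7, 5.1]
opening: 0.686
```

Run:
```python
from h import *
c=cam('top'); o=c['o'];q=o['eef_rot'];R=Rn.from_quat([q[1],q[2],q[3],q[0]]).as_matrix()
print(o['time_s'],o['eef_pos'],o['wrist_force'],o['torque'],o['opening'],np.degrees(np.arctan2(R[1,1],R[0,1])))
e=np.array([.5461,-.2021]);ys=np.array([-.0534,.9986]);xs=np.array([.9986,.0534])
print('tcp in edge frame',(o['eef_pos'][:2]-e)@xs,(o['eef_pos'][:2]-e)@ys)
W=c['W'];d=W[...,:2]-e; Y=d@ys;X=d@xs;px=c['pixels'].astype(int)
m=(abs(W[...,2]-.129)<.008)&(px.min(-1)>130)&(abs(X)<.06)&(Y>-.18)&(Y<.12)
print(m.sum(),'Ymin',np.percentile(Y[m],[0,.5,1]), cv2.minAreaRect(np.stack([X[m],Y[m]],-1).astype(np.float32)))
s=cam('scene');P=s['W'];
save(s,'s3.png',(200,140,440,280),3.3)
```

```text
20.75 [ 0.54853898 -0.11400644  0.28183245] [-0.09764541  2.73023346  5.1355352 ] [ 0.36544272  0.22571042 -0.08873041] 0.6860359557487047 3.090437203396709
tcp in edge frame 0.007139757257024091 0.08783999215592708
698 Ymin [-0.10682152 -0.10594668 -0.10524166] ((0.007070422172546387, 0.006441287696361542), (0.059867024421691895, 0.22664611041545868), 0.1979070007801056)
```

View pics/s3.png

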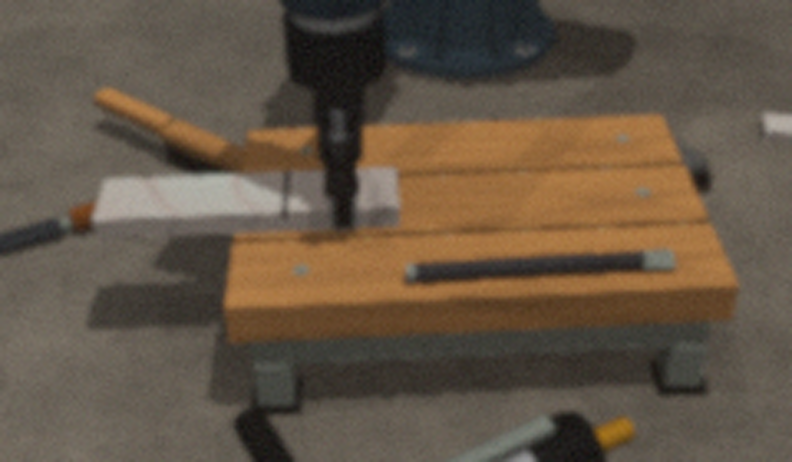

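Picture 11: the strip slides flat, its outer end is at (100,200), the line is at u≈287 and the stand's edge at u≈240. The outer end measures 107 mm beyond the edge, so 43 mm remain.

Call:
drive_tool(
  commands=[
    [[-0.1,0,0,0,0,0,255],[-0.2,0,0,0,0,0,255],[-0.2,0,0,0,0,0,255],[-0.2,0,0,0,0,0,255],[-0.1,0,0.02,0,0,0,255],[-0.06,0,0.02,0,0,0,255],[0,0,0,0,0,0,255],[0,0,0,0,0,0,255],[0,0,0,0,0,0,255]],
  ],
)

```text
time_s: 21.75
eef_pos: [0.5514, -0.1555, 0.2818]
eef_rot: [-0.001, 0.688, 0.726, 0.001]
wrist_force: [-2.3, 13.6, 19.3]
opening: 0.688
```

```bash
cat > chk.py <<'E'
from h import *
c=cam('top'); o=c['o'];q=o['eef_rot'];R=Rn.from_quat([q[1],q[2],q[3],q[0]]).as_matrix()
print(o['time_s'],o['eef_pos'],o['wrist_force'],o['torque'],o['opening'],np.degrees(np.arctan2(R[1,1],R[0,1])))
e=np.array([.5461,-.2021]);ys=np.array([-.0534,.9986]);xs=np.array([.9986,.0534])
print('tcp in edge frame',(o['eef_pos'][:2]-e)@xs,(o['eef_pos'][:2]-e)@ys)
W=c['W'];d=W[...,:2]-e; Y=d@ys;X=d@xs;px=c['pixels'].astype(int)
m=(abs(W[...,2]-.129)<.010)&(px.min(-1)>130)&(abs(X)<.06)&(Y>-.18)&(Y<.12)
A=np.c_[X[m],Y[m],np.ones(m.sum())]; print('plane',np.linalg.lstsq(A,W[...,2][m],rcond=None)[0])
print(m.sum(),'Ymin',np.percentile(Y[m],[0,.5,1]), cv2.minAreaRect(np.stack([X[m],Y[m]],-1).astype(np.float32)))
s=(abs(W[...,2]-.1095)<.004)&(abs(X)<.15)&(abs(X)>.05)&(Y<.1)&(Y>-.05); print('edge Ymin',np.percentile(Y[s],[0,.5,1]))
T=(np.hypot(W[...,0]-.49,W[...,1]-.42)<.2)&(W[...,2]>.02)&(W[...,1]>.34)&(W[...,0]<.66);print('mallet',cv2.minAreaRect(W[T][:,:2].astype(np.float32)))
save(c,'t4.png',(235,130,415,250),4.4)
E
python3 chk.py
```

```text
21.75 [ 0.55138748 -0.15548979  0.28177346] [-2.30687873 13.63079954 19.31869515] [ 1.99409516  0.87114426 -0.31001071] 0.6884891570452208 3.1083452245588377
tcp in edge frame 0.007769063575370354 0.04626260579977907
plane [-0.00505588 -0.00092624  0.12914592]
700 Ymin [-0.14837111 -0.14705035 -0.1463277 ] ((0.008289644494652748, -0.028266042470932007), (0.06048677861690521, 0.24007555842399597), 0.3551885485649109)
edge Ymin [0.00058566 0.00077075 0.00094829]
mallet ((0.5605200529098511, 0.4204777479171753), (0.08107876032590866, 0.2393178641796112), 68.96444702148438)
```

View pics/t4.png

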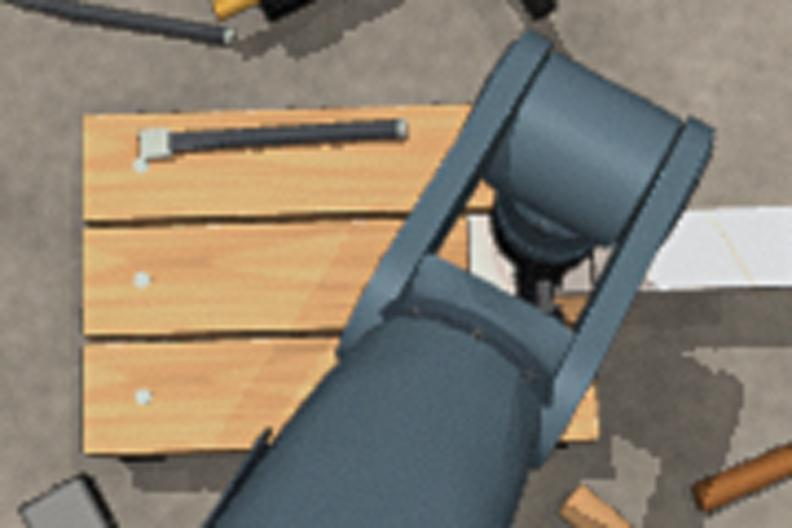

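Picture 12 (the last I may view): the strip overhangs on the right, and its inner end at (470,250) lies on the boards. The line measures about +1 mm from the edge. There is some residual push (14 N sideways, 19 N down), so I'll ease it slightly, let it settle and recheck.

Call:
drive_tool(
  commands=[
    [[0,0,-0.02,0,0,0,255],[0,0,0,0,0,0,255],[0,0,0,0,0,0,255],[0,0,0,0,0,0,255],[0,0,0,0,0,0,255]],
  ],
)

```text
time_s: 22.3
eef_pos: [0.5513, -0.1559, 0.2818]
eef_rot: [-0.0, 0.688, 0.726, 0.001]
wrist_force: [-0.5, 10.2, 11.9]
opening: 0.689
```

```bash
python3 chk.py
```

```text
22.3 [ 0.55129275 -0.15586586  0.28182541] [-0.52793682 10.19655169 11.86463751] [ 1.54041641  0.32438613 -0.09065468] 0.6885037510526951 3.1233216171331324
tcp in edge frame 0.00765438718855056 0.045892121829826354
plane [-0.00289344  0.003423    0.12938702]
694 Ymin [-0.1486886  -0.14725857 -0.14649917] ((0.007407877594232559, -0.029225319623947144), (0.06048803776502609, 0.23918840289115906), 0.8710066080093384)
edge Ymin [0.00070839 0.00077832 0.00084826]
mallet ((0.5609768033027649, 0.4205213785171509), (0.08252444863319397, 0.24078503251075745), 69.22913360595703)
```

```bash
python3 -c "
from bench import ctrl
print(ctrl.hand_in())"
```

```text
the job is handed in; nothing more can be done
None
```

I carried out the whole job and handed it in at about 22.3 s; `hand_in()` reports no verdict, so I don't know how it was judged.

**What I did**
- **Mallet:** I picked it up at my second grip. The first was about 7 mm too high on the handle.
- **Stop:** I pressed the bench stop down with the mallet head until the head rested on the boards, at about 23 N.
- **Mallet back:** I laid it back on the table close to where it had been and let go.
- **Strip:** I gripped it by its inner part, turned it about 1.6° to line up with the stand, and slid it out. I was still holding it when I handed in.

**Last checks**
- **Stop:** It looked flat in its socket, and the depth readings there were about 110 mm, the height of the boards. I checked this right after pressing and not again after the strip slid over it.
- **Line:** It was about 1 mm or less from the stand's end edge and about 7 mm off the centre line.
- **Angle and level:** The strip measured parallel within about 1° and level within about 0.3°.
- **Push:** The arm still pushes on the strip with about 12 N down and 10 N sideways. The strip crept about 0.4 mm while I eased the push, and I did not take a later reading.
- **Mallet:** In the wrist picture after release it lay free. The final overhead fit put its axis about 10° off the start (69° against 80°). I put that down to the measuring region also catching the offcut, but I had no picture left to confirm it. The fit hardly changed between two readings 0.55 s apart, so the mallet was still.

The wrist and overhead cameras disagreed by about 4 mm on where the mallet handle was. The jaws centred it, so it made no difference.

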